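# Gauge a jig socket and fit the locating pin of the same depth

### The job

Take the depth rod from its stand and gently feel the bottom of the orange-ringed socket in the black jig with it to learn how deep the socket is, then put the rod back upright in its stand. From the rack take only the pin whose steel shank is as long as the socket is deep and gently set it fully home, so that its coloured head begins level with the jig's face; leave the other pins in the rack and everything else where it is.

Things in the scene. Friction and masses are not known exactly. Their poses are not given: they have to be found in the camera images.
- jig: black jig block bolted to the table, 130 (x) x 150 (y) x 60 mm high, on an aluminium foot plate 150 x 170 x 8 mm; origin at the centre of its underside. Its one socket lies 35 mm along its +y from the centre
- socket (a point): centre of the socket's mouth, level with the jig's top face (60 mm above the table), ringed in orange; z up. The socket is a vertical round blind hole 15.6 mm across, with a rigid flat bottom. It is 22, 32 or 42 mm deep (a hidden stop inside decides which; it cannot be seen or turned), so only feeling tells
- stand: blue stand bolted to the table, 80 x 80 x 30 mm high; origin at the centre of its underside
- stand_hole (a point): centre of the mouth of the stand's vertical hole, level with its top, 30 mm above the table; the hole is 17 mm across and 20 mm deep. It may be on either side of the jig
- rod: depth rod, steel, 120 mm long, 160 g, standing upright in the stand at the start: round shank 14 mm across and 75 mm long with a 2 mm chamfered flat foot, above it a grey round handle 22 mm across and 45 mm long. Thin black rings on the shank lie 22, 32 and 42 mm above the foot. Origin at the centre of the foot, z up along the rod to the handle (the foot stands 10 mm above the table in the stand)
- rod_tip (a point): centre of the depth rod's foot (the same point as its origin)
- rack: light grey rack bolted to the table, 70 (x) x 180 (y) x 30 mm high, with three holes 17 mm across and 20 mm deep in a row along its y, at -55, 0 and +55 mm; each holds one pin, which pin is where varies. Origin at the centre of its underside
- pin_short: locating pin, 14 mm across all along, 70 g: bare steel shank 22 mm long with a 2 mm chamfered flat foot, above it a yellow head 40 mm long, 62 mm in all; stands upright in the rack at the start with its foot 10 mm above the table. Origin at the centre of the foot, z up to the head. It fits a socket 22 mm deep
- pin_short_line (a point): the point on that pin's axis where steel meets the yellow head, 22 mm above its foot
- pin_mid: locating pin, 14 mm across all along, 70 g: bare steel shank 32 mm long with a 2 mm chamfered flat foot, above it a blue head 40 mm long, 72 mm in all; stands upright in the rack at the start with its foot 10 mm above the table. Origin at the centre of the foot, z up to the head. It fits a socket 32 mm deep
- pin_mid_line (a point): the point on that pin's axis where steel meets the blue head, 32 mm above its foot
- pin_long: locating pin, 14 mm across all along, 70 g: bare steel shank 42 mm long with a 2 mm chamfered flat foot, above it a red head 40 mm long, 82 mm in all; stands upright in the rack at the start with its foot 10 mm above the table. Origin at the centre of the foot, z up to the head. It fits a socket 42 mm deep
- pin_long_line (a point): the point on that pin's axis where steel meets the red head, 42 mm above its foot
- tape: bystander: roll of tan tape, 84 mm across, 24 mm high, lying flat; origin at the centre of its underside
- clipbox: bystander: open orange box for clips, 80 x 110 x 35 mm; origin at the centre of its underside
- polish: bystander: grey polish bottle, 60 mm across, 150 mm high; origin at the centre of its underside
- driver: bystander: screwdriver with green handle lying on the table
- mug: bystander: blue mug, 80 mm across, 90 mm high; origin at the centre of its underside
- carton: bystander: closed cardboard box, 120 x 90 x 60 mm; origin at the centre of its underside
- trim: bystander: chrome car bumper trim, a curved double bar 600 mm long (along y) and 52 mm high, 2.2 kg, beyond the jig; origin on the table at its middle, some 50 mm nearer the robot than its bars there
Not all that is in view belongs to the job. Leave any yellow look-alike of the rod alone.

How it is judged:
On the way, in this order (a step that is already met when the one before it is completed fails the run):
1. the depth rod stands on the bottom of the socket, pressed by more than 1.5 N (z of rod_tip in the frame of socket below -0.0195 m and horizontal distance between rod_tip and socket below 0.004 m and angle between rod's own z axis and vertical below 0.12 rad and contact force between rod and jig above 1.5 N and linear speed of rod below 0.01 m/s), for 0.2 s.
2. the depth rod is back upright in its stand, let go (horizontal distance between rod_tip and stand_hole below 0.004 m and height (world z) of rod_tip below 0.014 m and angle between rod's own z axis and vertical below 0.3 rad and contact force between the fingers and rod below 0.1 N), for 0.2 s.
At the end, for the whole second after the job is handed in: One pin stands in the socket, at rest, upright within 0.1 rad, its steel-to-head line within 3 mm of the jig face's height and 4 mm of the socket axis; the other two stand in the rack within 20 mm of their starts; the rod stands in its stand, foot within 4 mm of the hole axis and below 14 mm (((horizontal distance between each of pin_short, pin_short_line and socket below 0.004 m and angle between pin_short's own z axis and vertical below 0.1 rad and z of pin_short_line in the frame of socket between -0.003 and 0.003 m and linear speed of pin_short below 0.02 m/s and distance of each of pin_mid, pin_long from where it was at the start of the episode below 0.02 m and angle between each of pin_mid, pin_long's own z axis and vertical below 0.3 rad) or (horizontal distance between each of pin_mid, pin_mid_line and socket below 0.004 m and angle between pin_mid's own z axis and vertical below 0.1 rad and z of pin_mid_line in the frame of socket between -0.003 and 0.003 m and linear speed of pin_mid below 0.02 m/s and distance of each of pin_short, pin_long from where it was at the start of the episode below 0.02 m and angle between each of pin_short, pin_long's own z axis and vertical below 0.3 rad) or (horizontal distance between each of pin_long, pin_long_line and socket below 0.004 m and angle between pin_long's own z axis and vertical below 0.1 rad and z of pin_long_line in the frame of socket between -0.003 and 0.003 m and linear speed of pin_long below 0.02 m/s and distance of each of pin_short, pin_mid from where it was at the start of the episode below 0.02 m and angle between each of pin_short, pin_mid's own z axis and vertical below 0.3 rad)) and horizontal distance between rod_tip and stand_hole below 0.004 m and height (world z) of rod_tip below 0.014 m and angle between rod's own z axis and vertical below 0.3 rad); the robot touches nothing.
It fails at once if the depth rod or a pin presses on the jig with more than 35 N (contact force between any of rod, pin_short, pin_mid, pin_long and jig above 35 N).
It fails at once if a pin that is too short sinks into the socket until its head is more than 5 mm below the face ((horizontal distance between pin_short_line and socket below 0.008 m and z of pin_short_line in the frame of socket below -0.005 m) or (horizontal distance between pin_mid_line and socket below 0.008 m and z of pin_mid_line in the frame of socket below -0.005 m) or (horizontal distance between pin_long_line and socket below 0.008 m and z of pin_long_line in the frame of socket below -0.005 m)).
It fails at once if a bystander is shifted by more than 30 mm (distance of any of tape, clipbox, polish, driver, mug, carton, trim from where it was at the start of the episode above 0.03 m).
It also fails if it takes over 72 s, if anything falls off the work surface, if the arm or the gripper's body presses on something with over 40 N, if the wrist force passes 120 N, or if a joint passes its speed limit or range.

### The arm

A 7-joint arm with a two-finger parallel gripper is mounted at the origin on the work surface. World frame = base frame: x ahead of the robot, y to its left, z up, the work surface at z = 0. Lengths are in m, angles in rad, forces in N, time in s.
With the tool pointing down it reaches from about 0.425 to 0.925 m from the base axis. Payload 6.8 kg.
Tool frame: the origin (TCP) lies midway between the tips of the shut fingers; the grasp point (between the pads) lies 19 mm behind it (bot.grasp_offset is the distance from the TCP to the grasp point, in m); z points along the fingers, x is the direction in which the jaws open and shut, and the axes are right-handed (so a half turn about z gives the same grasp; the last joint's range is limited). The gripper opens to 85 mm and grips with 20 to 120 N. Pads are 22 mm wide; open, the fingers measure 114 mm over their backs; the gripper's body (76 mm by 85 mm) begins 54 mm behind the grasp point. The pads swing forward as they close: fully open they stand 13 mm farther back than shut.
Start: joints at [1.189, 0.477, 0.022, 1.555, -0.011, 1.109, -0.083], TCP at [0.183, -0.65, 0.231] pointing down, gripper open.
Joint ranges: [-2.96, 2.96], [-0.34, 2.1], [-1.41, 1.46], [0.24, 2.44], [-1.37, 4.51], [0.17, 1.92], [-2.96, 2.96]. Speed limits (rad/s): [2.39, 2.39, 3.14, 3.14, 3.14, 3.14, 3.14].

### API

Orientations are given as a unit quaternion [w, x, y, z].
In Python, from station import bot, imaging gives the robot as it stands. The module is installed in compiled form; this text tells all that it offers.
- The arm moves only by the tool apply_moves, never from a script. Its argument "increments" is a list of rows, each a list of 7 numbers: the shift along the tool's x, y, z in mm, then the turn, a rotation vector about the tool's x, y, z in degrees, then the closure, from -1 (fully open) to 1 (shut). In form: [[dx, dy, dz, rx, ry, rz, grip], ...]. A call has exactly 8 rows; each row shifts and turns the pose as measured when the row begins, along the tool's axes as they then stand; what a row does not reach is not made up. A row lasts 1/8 s, in which the tool goes at most 62.5 mm and 10.7 degrees, less where a joint would pass 70% of its speed; a pose out of reach is approached as far as the arm can. A call with a gripper value outside its range is refused whole. The fingers move at their own pace and stop on an object; "grip_force" is the grip in N (left out, the last holds). Time passes only in rows, so rows that do not move let the fingers close, or fill a call up. It gives the time, the measured TCP pose, the force and the opening at its end, in the units of the state.
- bot.get_obs(): the state, without advancing time (a new reading comes with each control period).
- imaging.read_camera(name): name is "scene" or "top" or "wrist"; returns the picture (384x512x3 uint8, red, green, blue); there is no depth.
- imaging.get_calibration(name): a dict with "K" (3x3 intrinsics, pixels), "extrinsics" (4x4, takes a point from camera to world coordinates). Camera axes: x right, y down, z forward; pixel columns grow to the right and rows downward; lengths in m; the calibration is good to about 2 mm. A picture is of the moment at which its call begins: read the wrist's pose just before it. get_calibration takes no time and is no camera call; for the wrist camera it gives the pose at the moment of the call.
- bot.hand_in(): hands the job in, once; it reports no verdict.
The state is a dict: "t": time; "q": joint angles; "joint_vel": joint speeds; "joint_torque": joint torques, N m; "eef_pos": TCP position; "tool_rot": TCP orientation; "contact_force": force on the tool from outside, world axes, zero at the start; "torque": the same for the moment, N m; "gripper_width": opening from 0.0 (shut) to 1.0 (fully open).
Only numpy, scipy, OpenCV 4.12 (cv2) and the standard library are available. Lean on these libraries where they do the work, as an engineer would, in place of code of your own. Each camera call takes 0.05 s, during which the arm holds its last target.

## Working session

There is one attempt and no reset: what is moved stays moved. The work goes in short steps, Python scripts to look and compute and a tool call to move; the robot and the scene stay as the last step left them, time stands still between calls to the robot, and variables do not carry over. Pictures are saved under pics/ and viewed, and the job is handed in when it is done.

Besides the shell and the picture viewer there is one more tool, called after "Emit:" as name(argument=value, ...) on one line, values as JSON. apply_moves: Moves the arm, as the interface text tells. Its arguments: {"type":"object","properties":{"increments":{"type":"array","items":{"type":"array","items":{"type":"number"}}},"grip_force":{"type":"number"}},"required":["increments"]}

```bash
mkdir -p pics; cat > h.py <<'E'
import numpy as np,cv2
from station import bot,imaging
def snap(n,f):
    im=imaging.read_camera(n); cv2.imwrite(f'pics/{f}.png',im[:,:,::-1]); return im
def cal(n):
    c=imaging.get_calibration(n); return np.array(c["K"]),np.array(c["extrinsics"])
def ray(n,u,v,z,c=None):
    K,E=c or cal(n); d=E[:3,:3]@np.linalg.inv(K)@np.array([u,v,1.]); o=E[:3,3]
    return o+d*(z-o[2])/d[2]
def proj(n,p,c=None):
    K,E=c or cal(n); q=K@(E[:3,:3].T@(np.array(p)-E[:3,3])); return q[:2]/q[2]
E
python3 - <<'E'
from h import *
for n in("scene","top","wrist"):
    snap(n,n+"0"); print(n,cal(n))
print(bot.get_obs(),bot.grasp_offset)
E
```

```text
scene (array([[428.69791929,   0.        , 252.42361291],
       [  0.        , 428.69791929, 199.57278155],
       [  0.        ,   0.        ,   1.        ]]), array([[ 0.05111953,  0.83938975, -0.54112072,  1.102566  ],
       [ 0.99862254, -0.04937758,  0.01774481, -0.00784013],
       [-0.01182442, -0.54128246, -0.84075768,  0.95802201],
       [ 0.        ,  0.        ,  0.        ,  1.        ]]))
top (array([[401.22168798,   0.        , 250.07964215],
       [  0.        , 401.22168798, 192.00831108],
       [  0.        ,   0.        ,   1.        ]]), array([[-0.0273472 , -0.98105315,  0.19179896,  0.30275182],
       [-0.99957428,  0.0287893 ,  0.00473555, -0.00602543],
       [-0.01016758, -0.1915878 , -0.98142281,  1.32790456],
       [ 0.        ,  0.        ,  0.        ,  1.        ]]))
wrist (array([[298.11285528,   0.        , 250.67752285],
       [  0.        , 298.11285528, 192.29905088],
       [  0.        ,   0.        ,   1.        ]]), array([[ 2.70381286e-01, -9.11240848e-01, -3.10699336e-01,
         2.63535701e-01],
       [-9.62752982e-01, -2.56185734e-0
[... 255 characters left out ...]
 0.47762948,  0.02235848,  1.55619389, -0.01151363,
        1.10932832, -0.08309809]), 'joint_vel': array([-1.47282435e-03, -1.48662528e-03,  1.44222641e-03, -2.60707880e-03,
        2.79094143e-05, -4.17979875e-04,  2.48255695e-03]), 'joint_torque': array([ 1.81124458e-03, -5.96928084e+01,  1.60954434e+00, -2.81490022e+01,
        1.25932018e-02,  6.55798489e-03,  2.12241071e-05]), 'eef_pos': array([ 0.18237283, -0.64942431,  0.23054924]), 'tool_rot': array([-3.93773047e-04,  7.96987955e-01, -6.03994775e-01, -5.97312419e-04]), 'contact_force': array([-0.03356274,  0.68840202,  0.16312258]), 'torque': array([-0.03145349, -0.01323794, -0.00071194]), 'gripper_width': 0.9988973747344739} 0.0187
```

View pics/scene0.png

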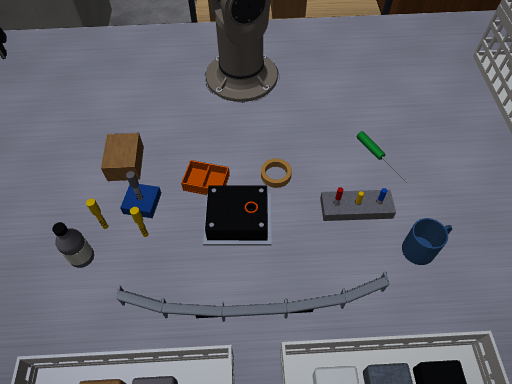

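View pics/top0.png

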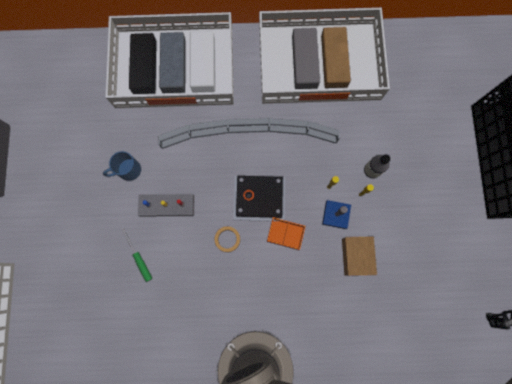

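View pics/wrist0.png

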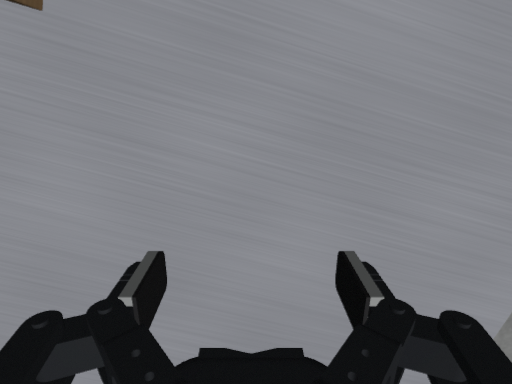

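The scene shows the grey-handled rod in the blue stand (scene 133,185; top 341,211). Two yellow look-alikes stand near it (scene 97,213 and 140,221), and they are to be left alone. The orange-ringed socket is at scene 251,207, and the rack pins run red, yellow, blue with increasing y.

```bash
cat > m.py <<'E'
from h import *
def cent(im,lo,hi,box,minA=5):
    hsv=cv2.cvtColor(im,cv2.COLOR_RGB2HSV); m=cv2.inRange(hsv,np.array(lo),np.array(hi))
    k=np.zeros_like(m);x0,y0,x1,y1=box;k[y0:y1,x0:x1]=m[y0:y1,x0:x1]
    cs,_=cv2.findContours(k,cv2.RETR_EXTERNAL,cv2.CHAIN_APPROX_NONE)
    c=max(cs,key=cv2.contourArea); return k,c
E
python3 - <<'E'
from m import *
ims={n:cv2.imread(f'pics/{n}0.png')[:,:,::-1].copy() for n in("scene","top")}
# orange ring
for n,b in(("scene",(240,198,264,218)),("top",(240,187,256,203))):
    k,c=cent(ims[n],(3,150,100),(20,255,255),b); e=cv2.fitEllipse(c); print(n,"ring",e,ray(n,*e[0],.060))
for n,b in(("scene",(115,180,165,220)),("top",(318,195,356,232))):
    k,c=cent(ims[n],(105,120,50),(125,255,255),b); r=cv2.minAreaRect(c); print(n,"stand",r,[ray(n,*p,.03)[:2].round(3) for p in cv2.boxPoints(r)],ray(n,*r[0],.03))
a=cv2.resize(ims["scene"][150:270,60:180],None,fx=5,fy=5,interpolation=2); cv2.imwrite('pics/c1.png',a[:,:,::-1])
a=cv2.resize(ims["top"][140:280,310:400],None,fx=4,fy=4,interpolation=2)
b=cv2.resize(ims["top"][180:240,110:250],None,fx=4,fy=4,interpolation=2)
cv2.imwrite('pics/c2.png',a[:,:,::-1]);cv2.imwrite('pics/c3.png',b[:,:,::-1])
E
```

```text
scene ring ((250.81724548339844, 206.75332641601562), (10.319391250610352, 12.394335746765137), 88.88272094726562) [0.54538087 0.00608369 0.06      ]
top ring ((248.24856567382812, 194.64715576171875), (9.678030967712402, 10.240860939025879), 89.8431396484375) [0.54206714 0.00621536 0.06      ]
scene stand ((139.07296752929688, 197.03785705566406), (34.57170486450195, 27.085498809814453), 8.972625732421875) [array([ 0.51 , -0.328]), array([ 0.426, -0.326]), array([ 0.449, -0.234]), array([ 0.531, -0.239])] [ 0.48019963 -0.28143845  0.03      ]
top stand ((336.4840087890625, 214.08799743652344), (24.596752166748047, 24.149538040161133), 10.304845809936523) [array([ 0.445, -0.231]), array([ 0.522, -0.25 ]), array([ 0.505, -0.327]), array([ 0.428, -0.308])] [ 0.47497946 -0.27880594  0.03      ]
```

View pics/c1.png

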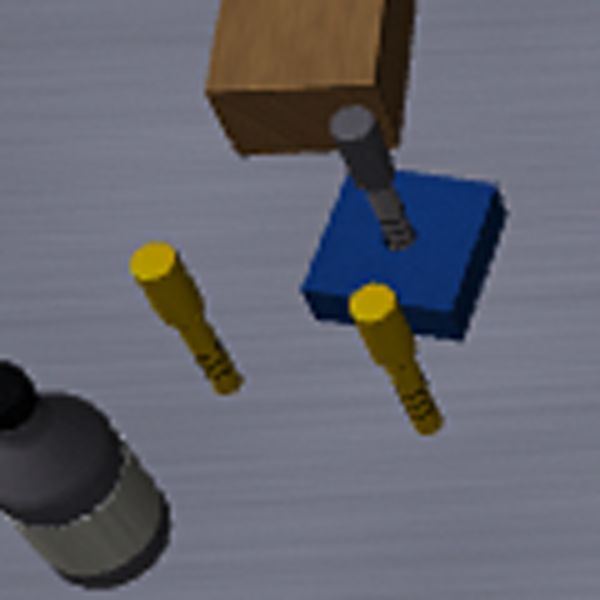

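View pics/c2.png

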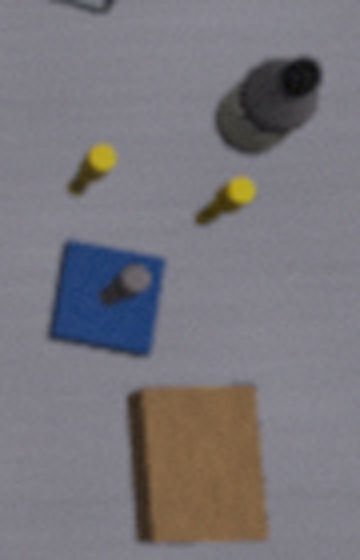

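View pics/c3.png

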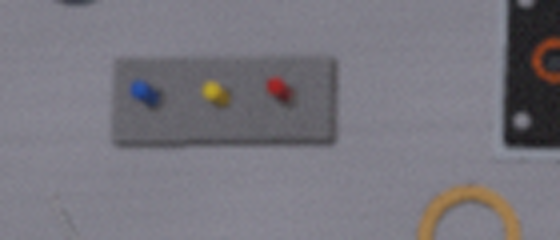

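```bash
python3 - <<'E'
from m import *
ims={n:cv2.imread(f'pics/{n}0.png')[:,:,::-1].copy() for n in("scene","top")}
print("rod",ray("scene",130.6,174.6,.13),ray("top",344,209.75,.13))
print("look",ray("scene",60+156/5,150+260/5,.12),ray("scene",60+374/5,150+303/5,.12),ray("top",310+101/4,140+158/4,.12),ray("top",310+240/4,140+190/4,.12))
for n,bx in(("scene",(320,180,400,225)),("top",(135,192,200,218))):
  for nm,lo,hi,z in(("red",(0,140,60),(6,255,255),.072),("yel",(20,120,60),(35,255,255),.052),("blu",(105,130,60),(125,255,255),.062)):
    k,c=cent(ims[n],lo,hi,bx); M=cv2.moments(k,True);u,v=M['m10']/M['m00'],M['m01']/M['m00']; print(n,nm,u,v,M['m00'],ray(n,u,v,z))
E
```

```text
rod [ 0.48140124 -0.27823374  0.13      ] [ 0.4741979  -0.28124711  0.13      ]
look [ 0.54786872 -0.36535689  0.12      ] [ 0.57741694 -0.26130432  0.12      ] [ 0.57035013 -0.26345562  0.12      ] [ 0.54210332 -0.36797381  0.12      ]
scene red 338.72222222222223 193.2037037037037 54.0 [0.52613369 0.22505083 0.072     ]
scene yel 359.5 197.0 72.0 [0.52756946 0.28049172 0.052     ]
scene blu 382.1333333333333 194.08 75.0 [0.52860637 0.3351257  0.062     ]
top red 178.4 201.8 5.0 [0.52316415 0.22877108 0.072     ]
top yel 163.52173913043478 202.91304347826087 23.0 [0.52442602 0.28061739 0.052     ]
top blu 145.3684210526316 202.52631578947367 19.0 [0.52564168 0.33671631 0.062     ]
```

```bash
cat > plan.py <<'E'
import sys
from h import *
from scipy.spatial.transform import Rotation as R
def state():
    o=bot.get_obs(); q=o["tool_rot"]; return np.array(o["eef_pos"]),R.from_quat([q[1],q[2],q[3],q[0]]),o
def rel(target,yaw_target=0.):
    p,r,o=state(); T=R.from_euler('z',yaw_target)*R.from_quat([1,0,0,0])
    print("pos",p.round(4),"dtool mm",(r.inv().apply(np.array(target)-p)*1000).round(1),"rot deg",np.degrees((r.inv()*T).as_rotvec()).round(2),"F",o["contact_force"].round(2),"w",round(o["gripper_width"],3),"t",round(o["t"],2))
def rows(target,n):
    p,r,o=state();T=R.from_quat([1,0,0,0]); v=(r.inv()*T).as_rotvec()/n; d=(np.array(target)-p)/n; out=[]
    for i in range(n):
        out.append([*(r.inv().apply(d)*1000).round(1).tolist(),*np.degrees(v).round(2).tolist()]); r=r*R.from_rotvec(v)
    for x in out: print(x)
E
python3 - <<'E'
from plan import *
rel([.477,-.28,.22]); rows([.477,-.28,.22],12)
E
```

```text
pos [ 0.1824 -0.6494  0.2305] dtool mm [-276.  -383.5   10.9] rot deg [-5.000e-02  7.000e-02 -7.431e+01] F [-0.03  0.69  0.16] w 0.999 t 0.15
[-23.0, -32.0, 0.9, -0.0, 0.01, -6.19]
[-19.4, -34.3, 0.9, -0.0, 0.01, -6.19]
[-15.6, -36.2, 0.9, -0.0, 0.01, -6.19]
[-11.6, -37.6, 0.9, -0.0, 0.01, -6.19]
[-7.5, -38.7, 0.9, -0.0, 0.01, -6.19]
[-3.3, -39.2, 0.9, -0.0, 0.01, -6.19]
[1.0, -39.4, 0.9, -0.0, 0.01, -6.19]
[5.2, -39.0, 0.9, -0.0, 0.01, -6.19]
[9.4, -38.2, 0.9, -0.0, 0.01, -6.19]
[13.5, -37.0, 0.9, -0.0, 0.01, -6.19]
[17.4, -35.3, 0.9, -0.0, 0.01, -6.19]
[21.1, -33.3, 0.9, -0.0, 0.01, -6.19]
```

Emit:
apply_moves(increments=[[-23,-32,1,0,0,-6.2,-1],[-19,-34,1,0,0,-6.2,-1],[-16,-36,1,0,0,-6.2,-1],[-12,-38,1,0,0,-6.2,-1],[-8,-39,1,0,0,-6.2,-1],[-3,-39,1,0,0,-6.2,-1],[1,-39,1,0,0,-6.2,-1],[5,-39,1,0,0,-6.2,-1]])

```text
t: 1.15
eef_pos: [0.377, -0.395, 0.2197]
tool_rot: [-0.001, 0.979, -0.204, -0.002]
contact_force: [0.5, 0.3, 0.4]
gripper_width: 0.999
```

```bash
python3 - <<'E'
from plan import *
rel([.477,-.28,.22]); rows([.477,-.28,.22],6)
E
```

```text
pos [ 0.377  -0.395   0.2197] dtool mm [  45.8 -145.3   -0.4] rot deg [ -0.1    0.28 -23.51] F [0.53 0.34 0.35] w 0.999 t 1.15
[7.6, -24.2, -0.1, -0.02, 0.05, -3.92]
[9.3, -23.6, -0.1, -0.02, 0.05, -3.92]
[10.9, -23.0, -0.1, -0.02, 0.05, -3.92]
[12.4, -22.2, -0.1, -0.02, 0.05, -3.92]
[13.9, -21.3, -0.1, -0.02, 0.05, -3.92]
[15.3, -20.3, -0.1, -0.02, 0.05, -3.92]
```

Emit:
apply_moves(increments=[[7,-26,0,0,0,-4,-1],[9,-25,0,0,0,-4,-1],[11,-24,0,0,0,-4,-1],[13,-23,0,0,0,-4,-1],[14,-21,0,0,0,-4,-1],[15,-20,0,0,0,-3.5,-1],[3,-3,0,0,0,0,-1],[0,0,0,0,0,0,-1]])

```text
t: 2.15
eef_pos: [0.4866, -0.2629, 0.2192]
tool_rot: [-0.002, 1.0, 0.013, -0.002]
contact_force: [-0.7, -0.0, 0.4]
gripper_width: 0.997
```

```bash
python3 - <<'E'
from plan import *
rel([.477,-.28,.22]); snap("wrist","w1"); c=cal("wrist"); p,r,o=state()
print(c[1][:3,3]-p, proj("wrist",[.477,-.28,.13]),proj("wrist",[.477,-.28,.03]))
E
```

```text
pos [ 0.4866 -0.2629  0.2192] dtool mm [-10.1  16.8  -0.8] rot deg [-0.18  0.27  1.5 ] F [-0.72 -0.    0.44] w 0.997 t 2.15
[-0.00063731  0.08298048  0.14399098] [238.13083062 215.44705792] [241.85167714 181.64777327]
```

View pics/w1.png

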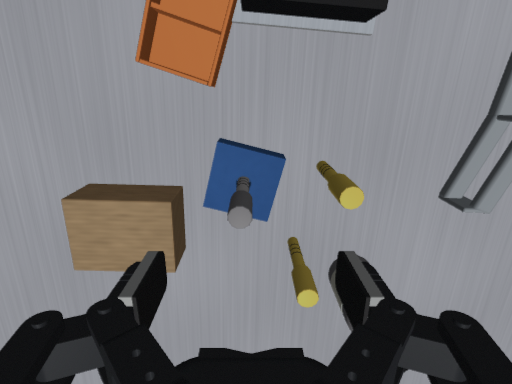

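Wrist view: the rod's handle top is at about (240,217), and its shank enters the blue stand at about (243,181). The look-alikes are at (350,197) and (306,296), and the carton is at left (125,228). All of them are clear of the jaws.

```bash
python3 - <<'E'
from m import *
im=cv2.imread('pics/w1.png')[:,:,::-1].copy()
k,c=cent(im,(105,120,40),(125,255,255),(195,130,295,230)); h=cv2.convexHull(c); r=cv2.minAreaRect(h)
print("stand",r); 
print([ray("wrist",*p,.03)[:2].round(4) for p in cv2.boxPoints(r)])
a=cv2.resize(im[125:245,185:305],None,fx=5,fy=5,interpolation=2); cv2.imwrite('pics/c4.png',a[:,:,::-1])
E
```

```text
stand ((243.9669189453125, 179.71426391601562), (70.09011840820312, 69.3519515991211), 13.535856246948242)
[array([ 0.4295, -0.3108]), array([ 0.4497, -0.2299]), array([ 0.5265, -0.2463]), array([ 0.5121, -0.33  ])]
```

View pics/c4.png

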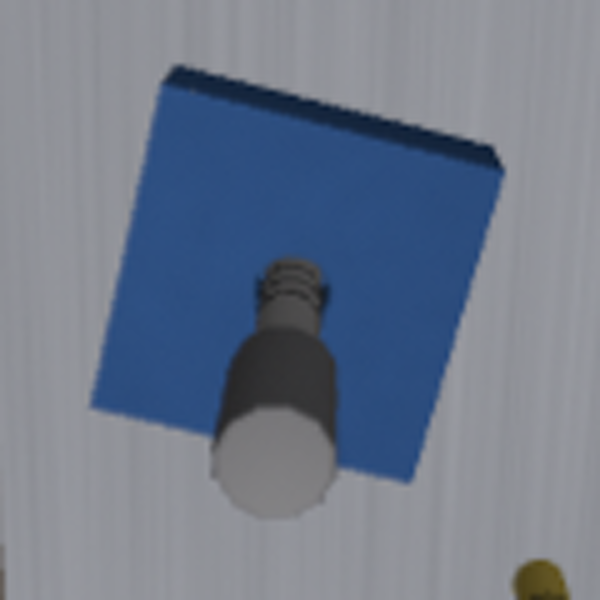

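```bash
python3 - <<'E'
from m import *
P=[(162,85),(503,170),(412,482),(91,407)]
w=np.array([ray("wrist",185+u/5-.4,125+v/5-.4,.03)[:2] for u,v in P]); print(w,w.mean(0),np.linalg.norm(w-np.roll(w,1,0),axis=1))
print("top",ray("wrist",185+275/5-.4,125+462/5-.4,.13),"hole",ray("wrist",185+293/5-.4,125+291/5-.4,.03))
E
```

```text
[[ 0.44850177 -0.23412136]
 [ 0.52578653 -0.25136299]
 [ 0.50848174 -0.32922838]
 [ 0.43067305 -0.31172618]] [ 0.47836077 -0.28160973] [0.07962645 0.07918464 0.07976512 0.07975286]
top [ 0.47826603 -0.28139671  0.13      ] hole [ 0.47859684 -0.28136073  0.03      ]
```

Emit:
apply_moves(increments=[[-4,9,15,-0.2,0.3,0.8,-1],[-4,9,15,0,0,0.7,-1],[-1,2,20,0,0,0,-1],[0,0,20,0,0,0,-1],[0,0,20,0,0,0,-1],[0,0,20,0,0,0,-1],[0,0,15,0,0,0,-1],[0,0,0,0,0,0,-1]])

```text
t: 3.2
eef_pos: [0.4677, -0.2934, 0.0826]
tool_rot: [0.0, 1.0, -0.01, -0.004]
contact_force: [-0.2, -0.7, -0.1]
gripper_width: 0.997
```

```bash
python3 - <<'E'
from plan import *
rel([.4783,-.2815,.091])
E
```

```text
pos [ 0.4677 -0.2934  0.0826] dtool mm [ 10.3 -12.1  -8.5] rot deg [ 0.06  0.45 -1.12] F [-0.21 -0.67 -0.09] w 0.997 t 3.2
```

Emit:
apply_moves(increments=[[5,-6,-4,0,0.4,-0.6,-1],[0,0,0,0,0,0,-1],[0,0,0,0,0,0,-1],[2,-3,-2,0,0,0,-1],[0,0,0,0,0,0,-1],[0,0,0,0,0,0,-1],[0,0,0,0,0,0,-1],[0,0,0,0,0,0,-1]])

```text
t: 4.2
eef_pos: [0.4769, -0.2848, 0.0913]
tool_rot: [0.002, 1.0, -0.004, 0.002]
contact_force: [0.2, 0.8, 0.2]
gripper_width: 0.999
```

```bash
python3 - <<'E'
from plan import *
rel([.4783,-.2815,.091])
E
```

```text
pos [ 0.4769 -0.2848  0.0913] dtool mm [ 1.4 -3.3  0.3] rot deg [ 0.19 -0.2  -0.5 ] F [0.25 0.78 0.16] w 0.999 t 4.2
```

Emit:
apply_moves(increments=[[1.2,-3,0,0,0,-0.4,-1],[0,0,0,0,0,0,-1],[0,0,0,0,0,0,-0.3],[0,0,0,0,0,0,0.2],[0,0,0,0,0,0,0.7],[0,0,0,0,0,0,1],[0,0,0,0,0,0,1],[0,0,0,0,0,0,1]], grip_force=40)

```text
t: 5.2
eef_pos: [0.4778, -0.2816, 0.0913]
tool_rot: [0.002, 1.0, -0.001, 0.001]
contact_force: [-0.5, -0.4, -0.1]
gripper_width: 0.248
```

```bash
python3 - <<'E'
from plan import *
rel([.4783,-.2815,.091]);snap("wrist","w2");rel([.4783,-.2815,.091])
E
```

```text
pos [ 0.4778 -0.2816  0.0913] dtool mm [ 0.4 -0.1  0.3] rot deg [ 0.18 -0.16 -0.08] F [-0.5  -0.38 -0.09] w 0.248 t 5.2
pos [ 0.4778 -0.2817  0.0913] dtool mm [ 0.5 -0.2  0.3] rot deg [ 0.18 -0.15 -0.08] F [-0.6  -0.3   0.82] w 0.249 t 5.25
```

View pics/w2.png

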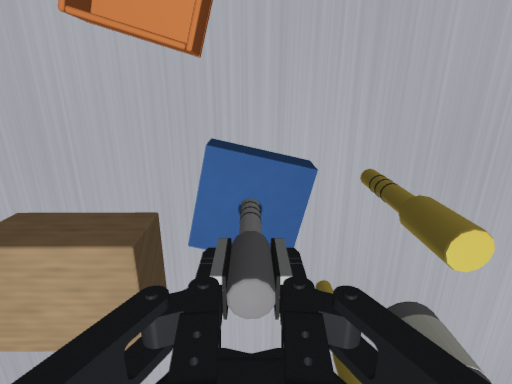

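The rod is gripped centrally, with an opening of about 21–22 mm. Lifting.

Emit:
apply_moves(increments=[[0,0,-3,0,0,0,1],[0,0,-8,0,0,0,1],[0,0,-12,0,0,0,1],[0,0,-14,0,0,0,1],[0,0,-14,0,0,0,1],[0,0,-14,0,0,0,1],[0,0,-12,0,0,0,1],[0,0,-5,0,0,0,1]], grip_force=60)

```text
t: 6.25
eef_pos: [0.4778, -0.2814, 0.1797]
tool_rot: [0.002, 1.0, -0.001, 0.002]
contact_force: [-0.1, -0.9, -1.6]
gripper_width: 0.24
```

```bash
python3 - <<'E'
from plan import *
rel([.544,-.07,.18]);snap("scene","s1")
E
```

```text
pos [ 0.4778 -0.2814  0.1797] dtool mm [  65.9 -211.5   -0.8] rot deg [ 0.22 -0.22 -0.08] F [-0.1  -0.91 -1.65] w 0.24 t 6.25
```

View pics/s1.png

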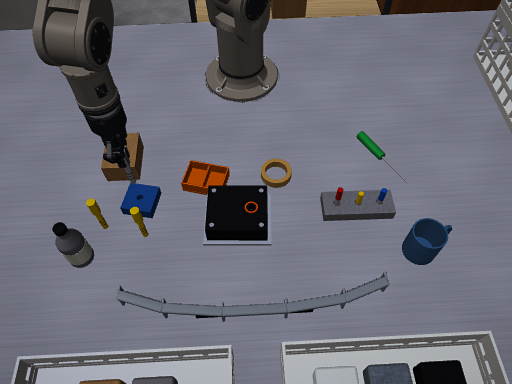

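The rod is out of the stand: the hole is visible at scene (139,195), and Fz reads −1.6 N, which is the rod's weight. Moving to view the socket.

Emit:
apply_moves(increments=[[6,-18,0,0,0,0,1],[10,-34,0,0,0,0,1],[11,-36,0,0,0,0,1],[11,-36,0,0,0,0,1],[11,-34,0,0,0,0,1],[8,-24,0,0,0,0,1],[3,-10,0,0,0,0,1],[0,0,0,0,0,0,1]])

```text
t: 7.3
eef_pos: [0.5382, -0.0736, 0.1757]
tool_rot: [-0.001, 1.0, 0.002, -0.001]
contact_force: [-1.0, -0.1, -1.6]
gripper_width: 0.238
```

```bash
python3 - <<'E'
from plan import *
snap("wrist","w0x");rel([.544,.006,.18]);snap("wrist","w3");print(proj("wrist",[.5437,.0062,.06]))
E
```

```text
pos [ 0.538  -0.0743  0.1757] dtool mm [  6.3 -80.3  -4.2] rot deg [-0.06  0.13  0.21] F [-0.73 -0.14 -1.46] w 0.245 t 7.35
[256.76885198  92.97577791]
```

View pics/w3.png

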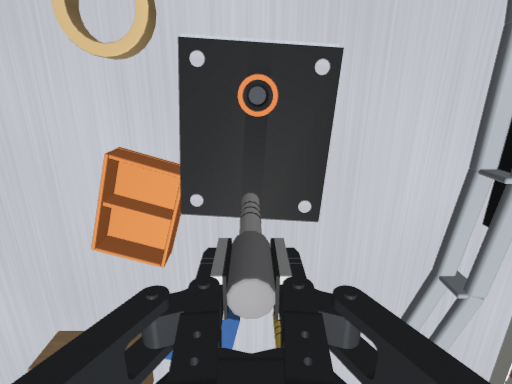

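Wrist view: the orange ring is centred at about (257,96) and the rod's foot end is near (250,197).

```bash
python3 - <<'E'
from m import *; from plan import *
im=cv2.imread('pics/w3.png')[:,:,::-1].copy()
k,c=cent(im,(3,150,100),(18,255,255),(230,65,290,125)); e=cv2.fitEllipse(c); print(e,ray("wrist",*e[0],.06))
# inner edge
cs,h=cv2.findContours(k,cv2.RETR_CCOMP,cv2.CHAIN_APPROX_NONE)
for q in cs: 
    if len(q)>20: e=cv2.fitEllipse(q); print(e,ray("wrist",*e[0],.06), )
p,r,o=state()
f=p+[0,0,-.0813]; print("foot",proj("wrist",f),proj("wrist",f+[0.007,0,0]),p)
a=cv2.resize(im[180:320,200:300],None,fx=4,fy=4,interpolation=2); cv2.imwrite('pics/c5.png',a[:,:,::-1])
E
```

```text
((257.4203186035156, 94.87152862548828), (39.59333419799805, 42.132755279541016), 0.39887240529060364) [0.54425231 0.00471285 0.06      ]
((257.4203186035156, 94.87152862548828), (39.59333419799805, 42.132755279541016), 0.39887240529060364) [0.54425231 0.00471285 0.06      ]
((257.42901611328125, 95.09965515136719), (31.029048919677734, 32.07511901855469), 7.700510501861572) [0.54426123 0.00453337 0.06      ]
foot [249.52419996 199.99893452] [258.22062976 200.02094221] [ 0.53796531 -0.0752928   0.17573143]
```

View pics/c5.png

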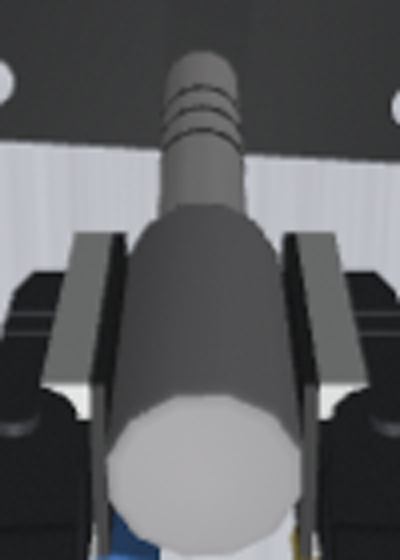

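Emit:
apply_moves(increments=[[2,-15,3,0,0,0,1],[2,-22,6,0,0,0,1],[1,-20,5,0,0,0,1],[0,-12,2,0,0,0,1],[0,-3,0,0,0,0,1],[0,0,0,0,0,0,1],[0,0,0,0,0,0,1],[0,0,0,0,0,0,1]])

```text
t: 8.4
eef_pos: [0.5428, -0.0054, 0.1589]
tool_rot: [0.001, 1.0, -0.004, -0.001]
contact_force: [-0.9, 0.4, -1.5]
gripper_width: 0.241
```

```bash
python3 - <<'E'
from plan import *
rel([.5443,.0057,.153])
E
```

```text
pos [ 0.5428 -0.0054  0.1589] dtool mm [  1.5 -11.1   5.9] rot deg [ 0.08  0.14 -0.45] F [-0.92  0.4  -1.49] w 0.241 t 8.4
```

Emit:
apply_moves(increments=[[1,-7,3,0,0,-0.4,1],[0.5,-4,3,0,0,0,1],[0,0,0,0,0,0,1],[0,0,0,0,0,0,1],[0,0,0,0,0,0,1],[0,0,0,0,0,0,1],[0,0,0,0,0,0,1],[0,0,0,0,0,0,1]])

```text
t: 9.4
eef_pos: [0.5445, 0.0057, 0.1525]
tool_rot: [0.001, 1.0, -0.001, -0.001]
contact_force: [-0.1, -0.2, -1.6]
gripper_width: 0.242
```

```bash
python3 - <<'E'
from plan import *
rel([.5443,.0057,.153]);c=cal("wrist");im=snap("wrist","w4");rel([.5443,.0057,.153])
p,_,_=state(); print(proj("wrist",p-[0,0,.0813],c),proj("wrist",[.5443,.0057,.06],c))
cv2.imwrite('pics/c6.png',cv2.resize(im[160:280,190:310],None,fx=5,fy=5,interpolation=2)[:,:,::-1])
im=snap("scene","s2"); cv2.imwrite('pics/c7.png',cv2.resize(im[140:250,200:300],None,fx=5,fy=5,interpolation=2)[:,:,::-1])
print(proj("scene",p-[0,0,.0813]),proj("scene",[.5443,.0057,.06]))
E
```

```text
pos [0.5445 0.0057 0.1525] dtool mm [-0.2  0.  -0.5] rot deg [ 0.09  0.13 -0.09] F [-0.06 -0.15 -1.55] w 0.242 t 9.4
pos [0.5445 0.0057 0.1525] dtool mm [-0.2 -0.  -0.5] rot deg [ 0.09  0.13 -0.09] F [-0.03 -0.11 -1.35] w 0.244 t 9.45
[249.54907468 199.79170391] [249.38513221 195.12790644]
[250.56866624 204.03782046] [250.64036883 206.38923223]
```

View pics/c6.png

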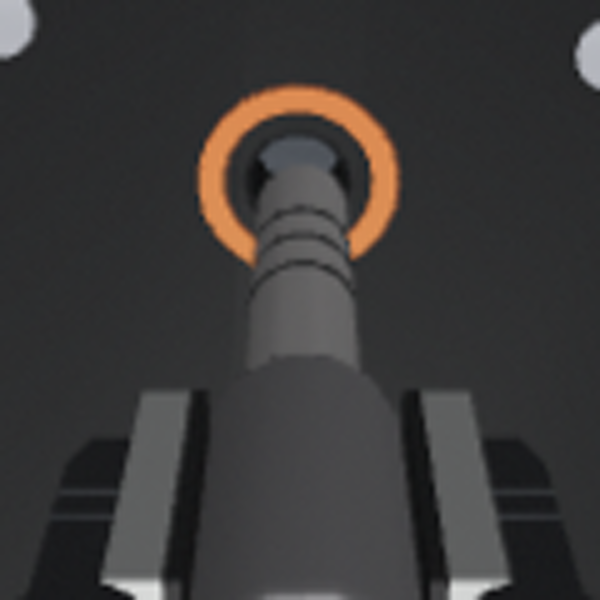

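View pics/c7.png

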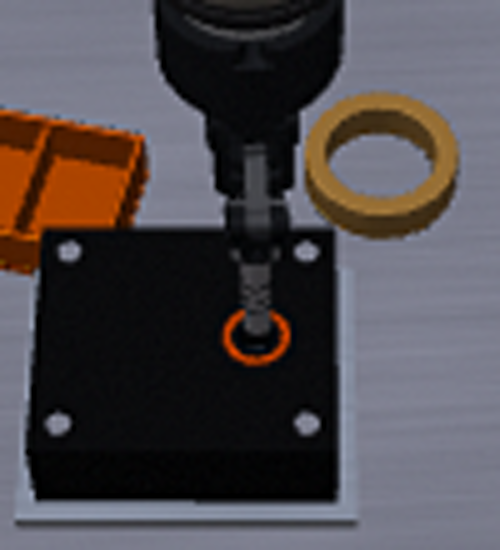

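The rod foot sits within about 1 mm of the ring centre, (302 vs 299 in the crop, about 0.4 mm too far in +x). Making a small correction, then descending gently.

Emit:
apply_moves(increments=[[-0.4,0.4,1,0,0,0,1],[0,0,2,0,0,0,1],[0,0,2,0,0,0,1],[0,0,2,0,0,0,1],[0,0,2,0,0,0,1],[0,0,1,0,0,0,1],[0,0,1,0,0,0,1],[0,0,0,0,0,0,1]])

```text
t: 10.5
eef_pos: [0.5439, 0.0053, 0.1405]
tool_rot: [0.001, 1.0, -0.001, -0.001]
contact_force: [0.4, -0.1, -1.3]
gripper_width: 0.242
```

```bash
python3 - <<'E'
from plan import *
rel([.5441,.0053,.0813+.06])
E
```

```text
pos [0.5439 0.0053 0.1405] dtool mm [ 0.2 -0.  -0.8] rot deg [ 0.09  0.16 -0.09] F [ 0.4  -0.14 -1.31] w 0.242 t 10.5
```

Foot about 0.8 mm below face level with no contact force yet.

Emit:
apply_moves(increments=[[0,0,1.5,0,0,0,1],[0,0,1.5,0,0,0,1],[0,0,1.5,0,0,0,1],[0,0,1.5,0,0,0,1],[0,0,1.5,0,0,0,1],[0,0,1,0,0,0,1],[0,0,0,0,0,0,1],[0,0,0,0,0,0,1]])

```text
t: 11.5
eef_pos: [0.5439, 0.0053, 0.1314]
tool_rot: [0.001, 1.0, -0.001, -0.001]
contact_force: [-0.5, 0.4, -2.6]
gripper_width: 0.243
```

```bash
python3 - <<'E'
from plan import *
rel([.5441,.0053,.0813+.06])
E
```

```text
pos [0.5439 0.0053 0.1314] dtool mm [ 0.1 -0.  -9.9] rot deg [ 0.09  0.15 -0.09] F [-0.52  0.4  -2.59] w 0.243 t 11.5
```

Emit:
apply_moves(increments=[[0,0,2,0,0,0,1],[0,0,2,0,0,0,1],[0,0,2,0,0,0,1],[0,0,1.5,0,0,0,1],[0,0,1,0,0,0,1],[0,0,1,0,0,0,1],[0,0,1,0,0,0,1],[0,0,0.5,0,0,0,1]])

```text
t: 12.5
eef_pos: [0.544, 0.0052, 0.1197]
tool_rot: [0.001, 1.0, -0.001, -0.001]
contact_force: [-0.5, -0.5, -1.5]
gripper_width: 0.244
```

```bash
python3 - <<'E'
from plan import *
rel([.5441,.0053,.0813+.06])
E
```

```text
pos [0.544  0.0052 0.1197] dtool mm [  0.1  -0.  -21.6] rot deg [ 0.09  0.14 -0.09] F [-0.51 -0.53 -1.54] w 0.244 t 12.5
```

Emit:
apply_moves(increments=[[0,0,0.7,0,0,0,1],[0,0,0.7,0,0,0,1],[0,0,0.7,0,0,0,1],[0,0,0.7,0,0,0,1],[0,0,0,0,0,0,1],[0,0,0,0,0,0,1],[0,0,0,0,0,0,1],[0,0,0,0,0,0,1]])

```text
t: 13.5
eef_pos: [0.5443, 0.0054, 0.1193]
tool_rot: [0.001, 1.0, -0.001, -0.001]
contact_force: [-0.5, -0.4, 0.0]
gripper_width: 0.245
```

```bash
python3 - <<'E'
from plan import *
rel([.5441,.0053,.0813+.06])
E
```

```text
pos [0.5443 0.0054 0.1193] dtool mm [ -0.3   0.2 -22. ] rot deg [ 0.15  0.1  -0.1 ] F [-0.53 -0.44  0.  ] w 0.245 t 13.5
```

Motion stopped at 22.0 mm below the face. Pressing a bit more to confirm it is the bottom.

Emit:
apply_moves(increments=[[0,0,0.7,0,0,0,1],[0,0,1,0,0,0,1],[0,0,1,0,0,0,1],[0,0,1,0,0,0,1],[0,0,1,0,0,0,1],[0,0,1,0,0,0,1],[0,0,1,0,0,0,1],[0,0,1,0,0,0,1]])

```text
t: 14.5
eef_pos: [0.5447, 0.0058, 0.1192]
tool_rot: [0.003, 1.0, -0.001, -0.001]
contact_force: [-4.1, -0.1, 10.2]
gripper_width: 0.244
```

```bash
python3 - <<'E'
from plan import *
rel([.5441,.0053,.0813+.06]);im=snap("wrist","w5");rel([.5441,.0053,.0813+.06])
cv2.imwrite('pics/c8.png',cv2.resize(im[160:280,190:310],None,fx=5,fy=5,interpolation=2)[:,:,::-1])
E
```

```text
pos [0.5447 0.0058 0.1192] dtool mm [ -0.6   0.6 -22.1] rot deg [ 0.38  0.08 -0.15] F [-4.14 -0.08 10.15] w 0.244 t 14.5
pos [0.5447 0.0058 0.1192] dtool mm [ -0.6   0.7 -22.1] rot deg [ 0.38  0.08 -0.15] F [-4.11 -1.09 10.64] w 0.242 t 14.55
```

View pics/c8.png

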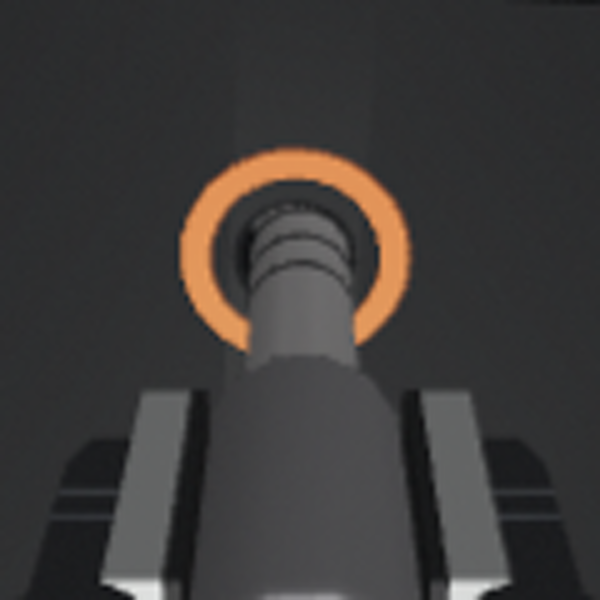

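It pressed steadily at about 12 N at 22.1 mm, and the 22 mm ring is at the mouth with the 32 and 42 mm rings above it. The socket is 22 mm deep, so the yellow pin is the one. Withdrawing.

Emit:
apply_moves(increments=[[0,0,-2,0,0,0,1],[0,0,-4,0,0,0,1],[0,0,-7,0,0,0,1],[0,0,-9,0,0,0,1],[0,0,-10,0,0,0,1],[0,0,-10,0,0,0,1],[0,0,-6,0,0,0,1],[0,0,-3,-0.3,0,0,1]])

```text
t: 15.55
eef_pos: [0.545, 0.006, 0.1737]
tool_rot: [0.006, 1.0, -0.001, -0.0]
contact_force: [-1.1, 0.1, -1.5]
gripper_width: 0.246
```

```bash
python3 - <<'E'
from plan import *
rel([.478,-.2816,.17])
E
```

```text
pos [0.545  0.006  0.1737] dtool mm [-66.2 287.7   7.2] rot deg [ 0.68  0.03 -0.16] F [-1.06  0.08 -1.48] w 0.246 t 15.55
```

Emit:
apply_moves(increments=[[-5,18,0,0.3,0,0,1],[-10,42,0,0.3,0,0,1],[-11,46,0,0,0,0,1],[-11,46,0,0,0,0,1],[-10,44,0,0,0,0,1],[-7,32,0,0,0,0,1],[-4,16,0,0,0,0,1],[-2,6,0,0,0,0,1]])

```text
t: 16.55
eef_pos: [0.4836, -0.2483, 0.1743]
tool_rot: [0.0, 1.0, 0.001, -0.0]
contact_force: [-0.6, -0.2, -2.0]
gripper_width: 0.247
```

```bash
python3 - <<'E'
from plan import *
rel([.478,-.2816,.14])
E
```

```text
pos [ 0.4836 -0.2483  0.1743] dtool mm [-5.7 33.3 34.3] rot deg [0.   0.03 0.15] F [-0.58 -0.19 -1.98] w 0.247 t 16.55
```

Emit:
apply_moves(increments=[[-3,14,8,0,0,0,1],[-2,9,12,0,0,0,1],[0,4,8,0,0,0,1],[0,1,3,0,0,0,1],[0,0,0,0,0,0,1],[0,0,0,0,0,0,1],[0,0,0,0,0,0,1],[0,0,0,0,0,0,1]])

```text
t: 17.55
eef_pos: [0.4801, -0.2736, 0.1409]
tool_rot: [-0.001, 1.0, 0.005, -0.0]
contact_force: [-0.1, 0.0, -1.8]
gripper_width: 0.245
```

```bash
python3 - <<'E'
from plan import *
rel([.478,-.2816,.14])
E
```

```text
pos [ 0.4801 -0.2736  0.1409] dtool mm [-2.2  8.   0.9] rot deg [-0.12  0.01  0.52] F [-0.09  0.03 -1.76] w 0.245 t 17.55
```

Emit:
apply_moves(increments=[[-1.5,5,3,0,0,0.4,1],[-0.5,2.5,4,0,0,0,1],[0,0,5,0,0,0,1],[0,0,4,0,0,0,1],[0,0,2,0,0,0,1],[0,0,0,0,0,0,1],[0,0,0,0,0,0,1],[0,0,0,0,0,0,1]])

```text
t: 18.55
eef_pos: [0.478, -0.2816, 0.1216]
tool_rot: [-0.001, 1.0, 0.001, -0.0]
contact_force: [-0.6, -0.5, -1.6]
gripper_width: 0.241
```

```bash
python3 - <<'E'
from plan import *
rel([.478,-.2816,.0913]);im=snap("wrist","w6");rel([.478,-.2816,.0913]);c=cal("wrist");print(proj("wrist",[.4783,-.2815,.03],c))
cv2.imwrite('pics/c9.png',cv2.resize(im[130:280,180:320],None,fx=4,fy=4,interpolation=2)[:,:,::-1])
E
```

```text
pos [ 0.478  -0.2816  0.1216] dtool mm [-0.   0.  30.3] rot deg [-0.11  0.01  0.09] F [-0.64 -0.48 -1.58] w 0.241 t 18.55
pos [ 0.4781 -0.2816  0.1217] dtool mm [-0.1  0.  30.4] rot deg [-0.11  0.    0.09] F [ 0.87 -1.   -1.33] w 0.24 t 18.6
[249.65270741 195.69218262]
```

View pics/c9.png

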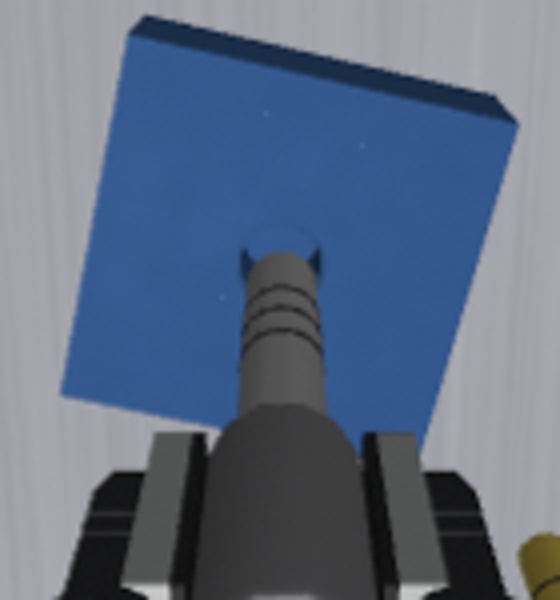

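The foot is centred over the stand hole (both at about 281 in the crop). Lowering 30 mm.

Emit:
apply_moves(increments=[[0,0,3,0,0,0,1],[0,0,4,0,0,0,1],[0,0,4,0,0,0,1],[0,0,4,0,0,0,1],[0,0,4,0,0,0,1],[0,0,3,0,0,0,1],[0,0,1,0,0,0,1],[0,0,0,0,0,0,1]])

```text
t: 19.6
eef_pos: [0.478, -0.2815, 0.0968]
tool_rot: [-0.001, 1.0, 0.001, -0.0]
contact_force: [0.7, -0.4, -1.5]
gripper_width: 0.24
```

```bash
python3 - <<'E'
from plan import *
rel([.478,-.2816,.0913])
E
```

```text
pos [ 0.478  -0.2815  0.0968] dtool mm [0.  0.1 5.5] rot deg [-0.13  0.02  0.09] F [ 0.68 -0.41 -1.5 ] w 0.24 t 19.6
```

Emit:
apply_moves(increments=[[0,0,2,0,0,0,1],[0,0,1.5,0,0,0,1],[0,0,1,0,0,0,1],[0,0,1,0,0,0,1],[0,0,0,0,0,0,1],[0,0,0,0,0,0,0.2],[0,0,0,0,0,0,0],[0,0,0,0,0,0,-0.5]])

```text
t: 20.6
eef_pos: [0.4787, -0.2819, 0.0918]
tool_rot: [-0.001, 1.0, 0.001, 0.001]
contact_force: [0.5, -0.2, -0.8]
gripper_width: 0.699
```

```bash
python3 - <<'E'
from plan import *
rel([.478,-.2816,.0913])
E
```

```text
pos [ 0.4787 -0.2819  0.0918] dtool mm [-0.7 -0.3  0.5] rot deg [-0.07 -0.08  0.09] F [ 0.45 -0.15 -0.78] w 0.699 t 20.6
```

Emit:
apply_moves(increments=[[0,0,0,0,0,0,-1],[0,0,0,0,0,0,-1],[0,0,-5,0,0,0,-1],[0,0,-15,0,0,0,-1],[0,0,-20,0,0,0,-1],[0,0,-25,0,0,0,-1],[0,0,-15,0,0,0,-1],[0,0,-5,0,0,0,-1]])

```text
t: 21.6
eef_pos: [0.4791, -0.282, 0.183]
tool_rot: [-0.0, 1.0, 0.001, 0.002]
contact_force: [-0.1, -0.1, 0.8]
gripper_width: 1.0
```

```bash
python3 - <<'E'
from plan import *
rel([.478,-.2816,.0913]);im=snap("wrist","w7");im=snap("scene","s3")
cv2.imwrite('pics/c10.png',cv2.resize(im[150:250,80:180],None,fx=5,fy=5,interpolation=2)[:,:,::-1])
E
```

```text
pos [ 0.4791 -0.282   0.183 ] dtool mm [-1.4 -0.4 91.7] rot deg [-0.02 -0.18  0.1 ] F [-0.07 -0.1   0.82] w 1.0 t 21.6
```

View pics/w7.png

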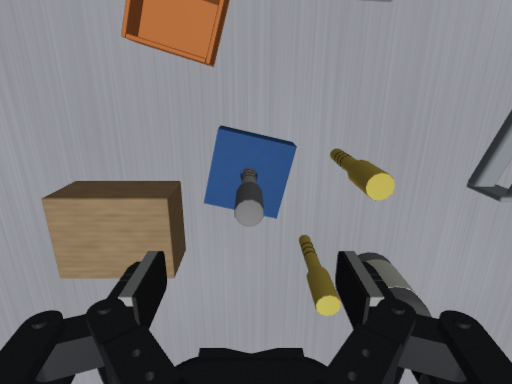

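View pics/c10.png

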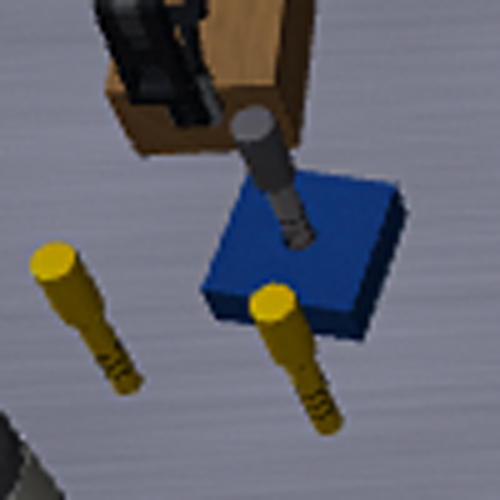

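The rod stands upright in the stand again (wrist 249,205; shank in the hole). Heading to the rack.

Emit:
apply_moves(increments=[[2,-25,0,0,0,0,-1],[4,-50,0,0,0,0,-1],[5,-55,0,0,0,0,-1],[5,-55,0,0,0,0,-1],[5,-55,0,0,0,0,-1],[5,-55,0,0,0,0,-1],[5,-55,0,0,0,0,-1],[4,-50,0,0,0,0,-1]])

```text
t: 22.7
eef_pos: [0.5115, 0.1241, 0.1755]
tool_rot: [-0.0, 1.0, -0.005, -0.004]
contact_force: [1.3, -0.2, -0.2]
gripper_width: 0.996
```

```bash
python3 - <<'E'
from plan import *
rel([.526,.25,.18])
E
```

```text
pos [0.5115 0.1241 0.1755] dtool mm [  13.3 -126.    -4.5] rot deg [-0.05  0.46 -0.54] F [ 1.33 -0.24 -0.22] w 0.996 t 22.7
```

Emit:
apply_moves(increments=[[4,-40,-1,0,0.2,-0.3,-1],[3,-32,-1,0,0.2,-0.2,-1],[2,-20,0,0,0,0,-1],[0,-8,0,0,0,0,-1],[0,-2,0,0,0,0,-1],[0,0,0,0,0,0,-1],[0,0,0,0,0,0,-1],[0,0,0,0,0,0,-1]])

```text
t: 23.7
eef_pos: [0.5188, 0.2284, 0.1733]
tool_rot: [0.001, 1.0, 0.0, -0.004]
contact_force: [0.5, -0.4, -0.1]
gripper_width: 0.995
```

```bash
python3 - <<'E'
from plan import *
rel([.526,.28,.18]);c=cal("wrist");np.savez("cw8",K=c[0],E=c[1]);im=snap("wrist","w8");rel([.526,.28,.18])
E
```

```text
pos [0.5188 0.2284 0.1733] dtool mm [  7.2 -51.6  -6.9] rot deg [0.12 0.47 0.04] F [ 0.53 -0.39 -0.13] w 0.995 t 23.7
pos [0.5188 0.2284 0.1733] dtool mm [  7.2 -51.6  -6.9] rot deg [0.13 0.46 0.05] F [-0.13  0.27 -0.96] w 1.002 t 23.75
```

View pics/w8.png

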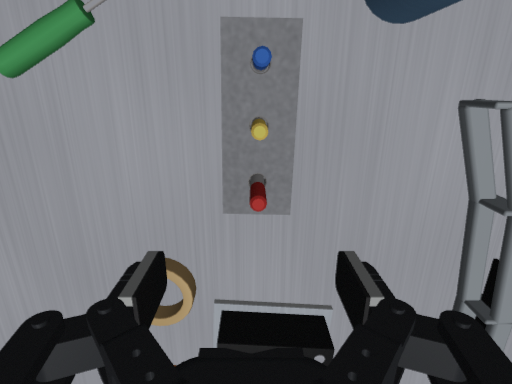

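Rack pins in the wrist view: blue (262,58), yellow (260,130), red (258,197). The short yellow-headed pin in the middle is the one whose shank is 22 mm; confirming in a crop.

```bash
python3 - <<'E'
from m import *
im=cv2.imread('pics/w8.png')[:,:,::-1].copy(); z=np.load("cw8.npz");c=(z["K"],z["E"])
cv2.imwrite('pics/c11.png',cv2.resize(im[100:160,230:290],None,fx=10,fy=10,interpolation=2)[:,:,::-1])
k,q=cent(im,(20,110,60),(35,255,255),(240,110,280,150)); print(cv2.boundingRect(q),ray("wrist",260,128,.072,c))
# rack corners approx
for P in[(221.5,17),(302,18),(290.5,214),(223,213)]: print(ray("wrist",*P,.03,c)[:2])
E
```

```text
(251, 119, 17, 21) [0.52654023 0.28283457 0.072     ]
[0.4939351  0.37027168]
[0.56206227 0.36948347]
[0.56030212 0.18957818]
[0.48990642 0.19044151]
```

View pics/c11.png

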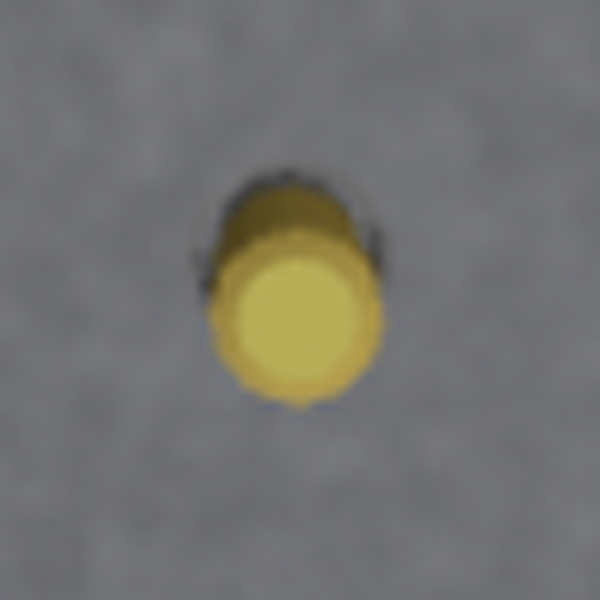

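```bash
python3 - <<'E'
from m import *
from plan import *
z=np.load("cw8.npz");c=(z["K"],z["E"])
p=ray("wrist",259.35,131.2,.072,c); print(p)
rel([p[0],p[1],.10])
E
```

```text
[0.52604116 0.28027848 0.072     ]
pos [0.5188 0.2284 0.1733] dtool mm [  7.9 -52.   73.1] rot deg [0.13 0.46 0.05] F [-0.13  0.27 -0.96] w 1.002 t 23.75
```

Emit:
apply_moves(increments=[[2,-12,5,0,0.2,0,-1],[2,-16,12,0,0.2,0,-1],[1,-12,14,0,0,0,-1],[1,-6,12,0,0,0,-1],[0,-1,6,0,0,0,-1],[0,0,0,0,0,0,-1],[0,0,0,0,0,0,-1],[0,0,0,0,0,0,-1]])

```text
t: 24.75
eef_pos: [0.5255, 0.2775, 0.1214]
tool_rot: [0.001, 1.0, -0.0, -0.0]
contact_force: [-0.6, 0.2, -0.8]
gripper_width: 0.999
```

```bash
python3 - <<'E'
from plan import *
rel([.526,.2803,.042])
E
```

```text
pos [0.5255 0.2775 0.1214] dtool mm [ 0.5 -2.9 79.4] rot deg [ 0.13  0.01 -0.03] F [-0.56  0.2  -0.75] w 0.999 t 24.75
```

Emit:
apply_moves(increments=[[0.5,-2.5,4,0,0,0,-1],[0,0,10,0,0,0,-1],[0,0,14,0,0,0,-1],[0,0,14,0,0,0,-1],[0,0,10,0,0,0,-1],[0,0,4,0,0,0,-1],[0,0,0,0,0,0,-1],[0,0,0,0,0,0,-1]])

```text
t: 25.75
eef_pos: [0.526, 0.2795, 0.0611]
tool_rot: [0.001, 1.0, -0.001, -0.0]
contact_force: [-0.4, 0.6, -0.3]
gripper_width: 1.005
```

```bash
python3 - <<'E'
from plan import *
rel([.526,.2803,.042]);im=snap("wrist","w9");rel([.526,.2803,.042])
c=cal("wrist");print(proj("wrist",[.526,.2803,.072],c))
E
```

```text
pos [0.526  0.2795 0.0611] dtool mm [ 0.  -0.8 19.1] rot deg [ 0.16  0.04 -0.06] F [-0.4   0.58 -0.27] w 1.005 t 25.75
pos [0.526  0.2795 0.0611] dtool mm [-0.  -0.8 19.1] rot deg [ 0.16  0.03 -0.06] F [-0.04 -0.02  0.38] w 1.0 t 25.8
[248.68118201 261.20848308]
```

View pics/w9.png

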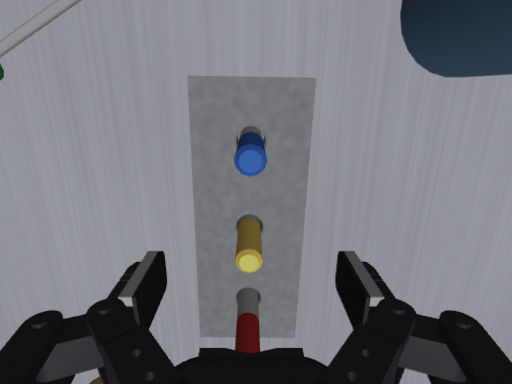

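The yellow pin top at (249,261) matches the prediction of (248.7,261.2). Descending the last 19 mm and closing.

Emit:
apply_moves(increments=[[0,-0.7,5,0,0,0,-1],[0,0,6,0,0,0,-1],[0,0,5,0,0,0,-1],[0,0,1.5,0,0,0,-1],[0,0,0,0,0,0,-0.3],[0,0,0,0,0,0,0.3],[0,0,0,0,0,0,0.8],[0,0,0,0,0,0,1]], grip_force=40)

```text
t: 26.8
eef_pos: [0.5265, 0.2804, 0.0432]
tool_rot: [0.001, 1.0, -0.001, 0.0]
contact_force: [-0.5, -0.7, 0.1]
gripper_width: 0.151
```

Emit:
apply_moves(increments=[[0,0,0,0,0,0,1],[0,0,0,0,0,0,1],[0,0,0,0,0,0,1],[0,0,0,0,0,0,1],[0,0,0,0,0,0,1],[0,0,0,0,0,0,1],[0,0,0,0,0,0,1],[0,0,0,0,0,0,1]])

```text
t: 27.8
eef_pos: [0.5265, 0.2804, 0.0432]
tool_rot: [0.001, 1.0, -0.001, 0.0]
contact_force: [0.2, 0.7, -0.3]
gripper_width: 0.151
```

```bash
python3 - <<'E'
from plan import *
rel([.526,.2803,.042]);im=snap("wrist","w10");rel([.526,.2803,.042])
E
```

```text
pos [0.5265 0.2804 0.0432] dtool mm [-0.5  0.1  1.2] rot deg [ 0.12 -0.04 -0.08] F [ 0.22  0.72 -0.35] w 0.151 t 27.8
pos [0.5265 0.2804 0.0432] dtool mm [-0.5  0.1  1.2] rot deg [ 0.12 -0.04 -0.07] F [-0.33  0.26 -0.69] w 0.148 t 27.85
```

View pics/w10.png

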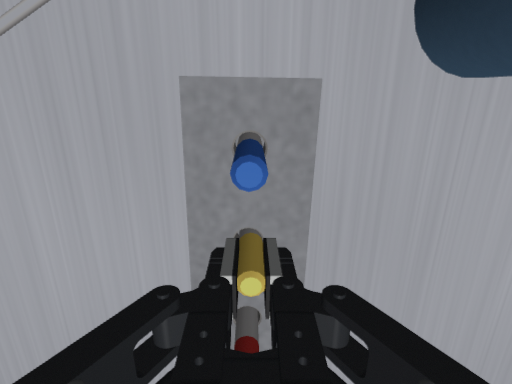

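The yellow pin is gripped (opening 0.15, about 13–14 mm). I need to lift well above the red pin's top at z = 92 mm.

Emit:
apply_moves(increments=[[0,0,-3,0,0,0,1],[0,0,-9,0,0,0,1],[0,0,-16,0,0,0,1],[0,0,-20,0,0,0,1],[0,0,-22,0,0,0,1],[0,0,-22,0,0,0,1],[0,0,-16,0,0,0,1],[0,0,-6,0,0,0,1]], grip_force=60)

```text
t: 28.85
eef_pos: [0.527, 0.2814, 0.1677]
tool_rot: [0.0, 1.0, -0.0, 0.002]
contact_force: [0.2, 0.3, -0.9]
gripper_width: 0.145
```

```bash
python3 - <<'E'
from plan import *
rel([.5443,.0055,.15]);im=snap("scene","s4")
cv2.imwrite('pics/c12.png',cv2.resize(im[100:230,290:410],None,fx=4,fy=4,interpolation=2)[:,:,::-1])
E
```

```text
pos [0.527  0.2814 0.1677] dtool mm [ 17.5 275.9  17.9] rot deg [ 0.01 -0.25 -0.05] F [ 0.21  0.29 -0.86] w 0.145 t 28.85
```

View pics/c12.png

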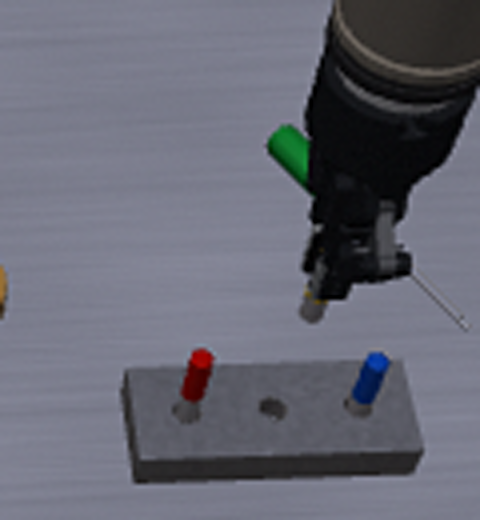

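The pin is lifted; the middle hole is empty, and red and blue are still in place. Moving to the socket.

Emit:
apply_moves(increments=[[1,20,0,0,0,0,1],[3,42,0,0,0,0,1],[3,46,0,0,0,0,1],[3,46,0,0,0,0,1],[3,42,0,0,0,0,1],[2,30,0,0,0,0,1],[0,12,0,0,0,0,1],[0,4,0,0,0,0,1]])

```text
t: 29.9
eef_pos: [0.5366, 0.0215, 0.1616]
tool_rot: [0.003, 1.0, -0.003, -0.004]
contact_force: [-0.3, 1.4, -1.5]
gripper_width: 0.138
```

```bash
python3 - <<'E'
from plan import *
rel([.5443,.0055,.105])
E
```

```text
pos [0.5366 0.0215 0.1616] dtool mm [ 8.2 15.7 56.6] rot deg [ 0.3   0.45 -0.35] F [-0.28  1.42 -1.53] w 0.138 t 29.9
```

Emit:
apply_moves(increments=[[3,6,8,0.2,0.4,-0.3,1],[2,5,12,0,0,0,1],[1,2,12,0,0,0,1],[0,0,6,0,0,0,1],[0,0,0,0,0,0,1],[0,0,0,0,0,0,1],[0,0,0,0,0,0,1],[0,0,0,0,0,0,1]])

```text
t: 30.9
eef_pos: [0.5426, 0.0122, 0.1206]
tool_rot: [-0.0, 1.0, 0.003, -0.0]
contact_force: [-0.1, -0.4, -0.8]
gripper_width: 0.14
```

```bash
python3 - <<'E'
from plan import *
rel([.5443,.0055,.105])
E
```

```text
pos [0.5426 0.0122 0.1206] dtool mm [ 1.7  6.7 15.6] rot deg [-0.04  0.05  0.35] F [-0.12 -0.35 -0.78] w 0.14 t 30.9
```

Emit:
apply_moves(increments=[[1,4,5,0,0,0.3,1],[0.5,2.5,6,0,0,0,1],[0,0,3,0,0,0,1],[0,0,0,0,0,0,1],[0,0,0,0,0,0,1],[0,0,0,0,0,0,1],[0,0,0,0,0,0,1],[0,0,0,0,0,0,1]])

```text
t: 31.9
eef_pos: [0.5444, 0.0051, 0.1059]
tool_rot: [-0.0, 1.0, 0.0, -0.0]
contact_force: [-0.3, -0.0, -0.5]
gripper_width: 0.144
```

```bash
python3 - <<'E'
from plan import *
rel([.5443,.0055,.105]);c=cal("wrist");im=snap("wrist","w11");rel([.5443,.0055,.105])
cv2.imwrite('pics/c13.png',cv2.resize(im[160:300,180:320],None,fx=4,fy=4,interpolation=2)[:,:,::-1])
p,_,_=state();print(p[2]-.0332,proj("wrist",p-[0,0,.0332],c),proj("wrist",[.5443,.0055,.06],c))
im=snap("scene","s5");cv2.imwrite('pics/c14.png',cv2.resize(im[160:240,210:290],None,fx=7,fy=7,interpolation=2)[:,:,::-1])
E
```

```text
pos [0.5444 0.0051 0.1059] dtool mm [-0.1 -0.4  0.9] rot deg [-0.03  0.01  0.01] F [-0.34 -0.01 -0.55] w 0.144 t 31.9
pos [0.5445 0.0051 0.1059] dtool mm [-0.2 -0.4  0.9] rot deg [-0.03  0.01  0.01] F [-0.34 -0.64 -0.32] w 0.142 t 31.95
0.07271094577035608 [249.11075533 225.59264904] [248.95709022 217.17328658]
```

View pics/c13.png

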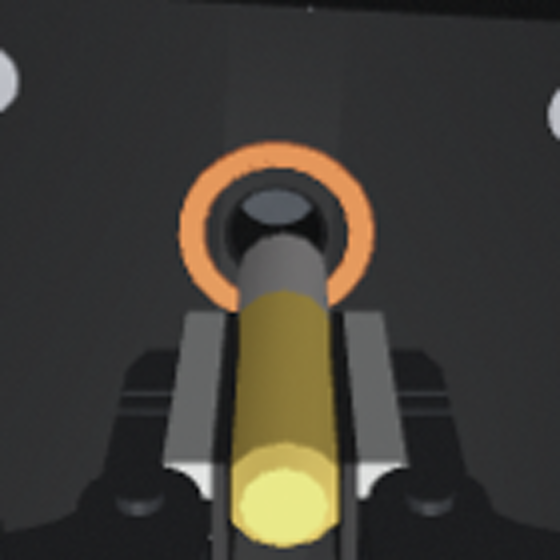

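View pics/c14.png

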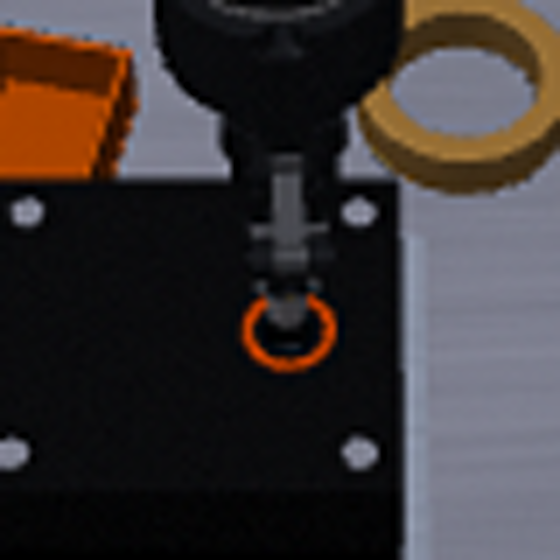

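The pin sits about 1 mm in +x of the ring centre (crop 284 vs 277). I'll correct by −0.9 mm and descend gently.

Emit:
apply_moves(increments=[[-0.9,-0.2,1,0,0,0,1],[0,0,2,0,0,0,1],[0,0,2.5,0,0,0,1],[0,0,2,0,0,0,1],[0,0,1,0,0,0,1],[0,0,0,0,0,0,1],[0,0,0,0,0,0,1],[0,0,0,0,0,0,1]])

```text
t: 33.0
eef_pos: [0.5434, 0.0053, 0.0967]
tool_rot: [-0.0, 1.0, 0.0, -0.0]
contact_force: [1.0, -0.6, -0.6]
gripper_width: 0.143
```

```bash
python3 - <<'E'
from plan import *
rel([.5435,.0054,.0932]);im=snap("wrist","w12");rel([.5435,.0054,.0712])
cv2.imwrite('pics/c15.png',cv2.resize(im[180:300,190:310],None,fx=5,fy=5,interpolation=2)[:,:,::-1])
E
```

```text
pos [0.5434 0.0053 0.0967] dtool mm [ 0.1 -0.1  3.5] rot deg [-0.03  0.03  0.01] F [ 0.95 -0.64 -0.59] w 0.143 t 33.0
pos [0.5434 0.0053 0.0967] dtool mm [ 0.1 -0.1 25.5] rot deg [-0.03  0.02  0.01] F [ 0.76 -0.52 -0.31] w 0.141 t 33.05
```

View pics/c15.png

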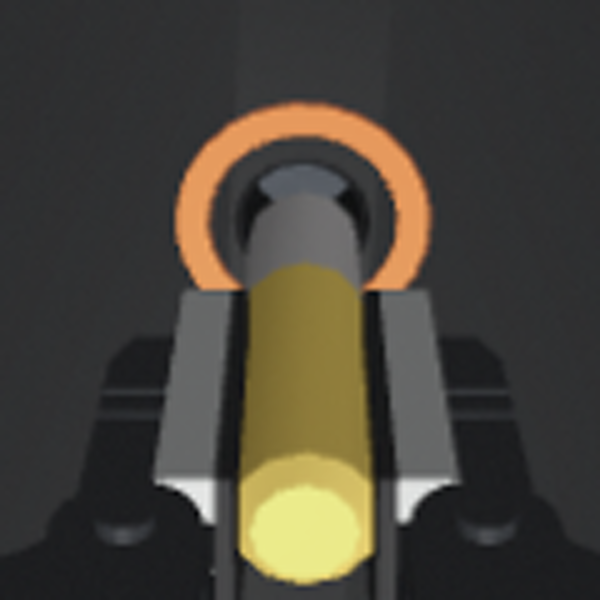

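Now centred (crop 303 vs 303). Continuing down.

Emit:
apply_moves(increments=[[0,0,1,0,0,0,1],[0,0,1.5,0,0,0,1],[0,0,1.5,0,0,0,1],[0,0,1.5,0,0,0,1],[0,0,1.5,0,0,0,1],[0,0,1,0,0,0,1],[0,0,0,0,0,0,1],[0,0,0,0,0,0,1]])

```text
t: 34.05
eef_pos: [0.5434, 0.0053, 0.088]
tool_rot: [-0.0, 1.0, 0.0, -0.0]
contact_force: [-0.3, 0.0, -1.4]
gripper_width: 0.145
```

```bash
python3 - <<'E'
from plan import *
rel([.5435,.0054,.0712])
E
```

```text
pos [0.5434 0.0053 0.088 ] dtool mm [ 0.1 -0.1 16.8] rot deg [-0.03  0.03  0.01] F [-0.31  0.04 -1.38] w 0.145 t 34.05
```

In the bore by 5 mm with no contact.

Emit:
apply_moves(increments=[[0,0,2,0,0,0,1],[0,0,2,0,0,0,1],[0,0,2.5,0,0,0,1],[0,0,2.5,0,0,0,1],[0,0,2,0,0,0,1],[0,0,1.5,0,0,0,1],[0,0,0.5,0,0,0,1],[0,0,0,0,0,0,1]])

```text
t: 35.05
eef_pos: [0.5434, 0.0053, 0.0741]
tool_rot: [-0.0, 1.0, 0.0, -0.0]
contact_force: [-0.0, 0.9, -0.1]
gripper_width: 0.141
```

```bash
python3 - <<'E'
from plan import *
rel([.5435,.0054,.0712])
E
```

```text
pos [0.5434 0.0053 0.0741] dtool mm [ 0.1 -0.1  2.9] rot deg [-0.03  0.03  0.01] F [-0.05  0.89 -0.07] w 0.141 t 35.05
```

Emit:
apply_moves(increments=[[0,0,0.7,0,0,0,1],[0,0,0.7,0,0,0,1],[0,0,0.7,0,0,0,1],[0,0,0.7,0,0,0,1],[0,0,0.7,0,0,0,1],[0,0,0.6,0,0,0,1],[0,0,0.6,0,0,0,1],[0,0,0.6,0,0,0,1]])

```text
t: 36.05
eef_pos: [0.5437, 0.0054, 0.0711]
tool_rot: [0.001, 1.0, -0.0, 0.0]
contact_force: [-2.8, -0.9, 6.3]
gripper_width: 0.141
```

```bash
python3 - <<'E'
from plan import *
rel([.5435,.0054,.0712]);im=snap("wrist","w13");rel([.5435,.0054,.0712])
cv2.imwrite('pics/c16.png',cv2.resize(im[180:320,180:320],None,fx=4,fy=4,interpolation=2)[:,:,::-1])
E
```

```text
pos [0.5437 0.0054 0.0711] dtool mm [-0.2 -0.  -0.1] rot deg [ 0.06 -0.   -0.  ] F [-2.75 -0.92  6.33] w 0.141 t 36.05
pos [0.5437 0.0054 0.0711] dtool mm [-0.2 -0.  -0.1] rot deg [ 0.06 -0.    0.  ] F [-2.32 -0.17  6.48] w 0.142 t 36.1
```

View pics/c16.png

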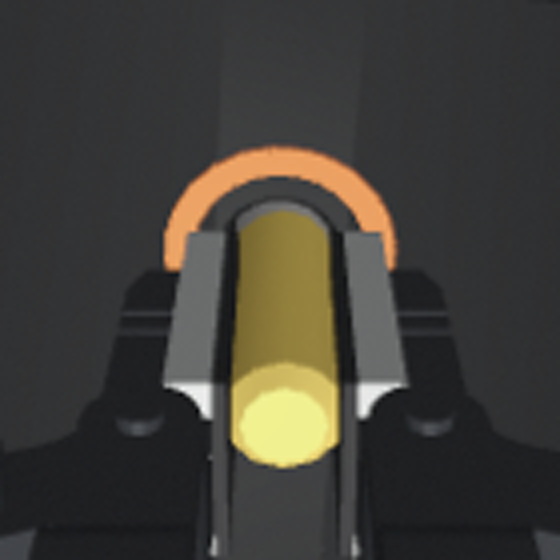

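Bottomed exactly at the expected TCP height (0.0711), pressing at about 7 N. Relaxing, then releasing.

Emit:
apply_moves(increments=[[0,0,0,0,0,0,1],[0,0,0,0,0,0,1],[0,0,0,0,0,0,0.4],[0,0,0,0,0,0,0.1],[0,0,0,0,0,0,-0.5],[0,0,0,0,0,0,-1],[0,0,0,0,0,0,-1],[0,0,0,0,0,0,-1]])

```text
t: 37.1
eef_pos: [0.544, 0.0054, 0.071]
tool_rot: [0.0, 1.0, -0.0, 0.0]
contact_force: [-0.4, -0.3, 1.0]
gripper_width: 1.001
```

Emit:
apply_moves(increments=[[0,0,-4,0,0,0,-1],[0,0,-12,0,0,0,-1],[0,0,-18,0,0,0,-1],[0,0,-20,0,0,0,-1],[0,0,-18,0,0,0,-1],[0,0,-12,0,0,0,-1],[0,10,-4,0,0,0,-1],[0,0,0,0,0,0,-1]])

```text
t: 38.1
eef_pos: [0.5447, -0.0054, 0.167]
tool_rot: [0.001, 1.0, -0.0, 0.002]
contact_force: [0.2, -0.6, -0.0]
gripper_width: 1.0
```

```bash
python3 - <<'E'
from plan import *
rel([.5443,.0055,.17]);c=cal("wrist");im=snap("wrist","w14")
for z in(.1,.06): print(proj("wrist",[.5443,.0055,z],c))
cv2.imwrite('pics/c17.png',cv2.resize(im[130:290,170:330],None,fx=3.5,fy=3.5,interpolation=2)[:,:,::-1])
im=snap("scene","s6");cv2.imwrite('pics/c18.png',cv2.resize(im[160:240,210:290],None,fx=7,fy=7,interpolation=2)[:,:,::-1])
E
```

```text
pos [ 0.5447 -0.0054  0.167 ] dtool mm [ -0.4 -10.9  -3. ] rot deg [ 0.08 -0.21 -0.01] F [ 0.19 -0.57 -0.02] w 1.0 t 38.1
[248.38527275 192.84847213]
[248.49670076 177.90538319]
```

View pics/c17.png

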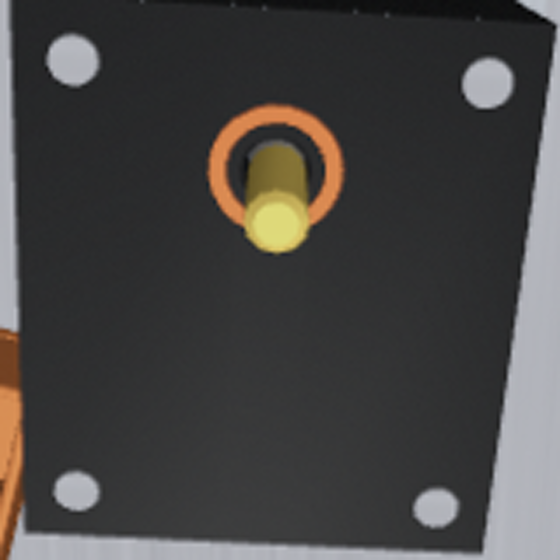

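View pics/s6.png

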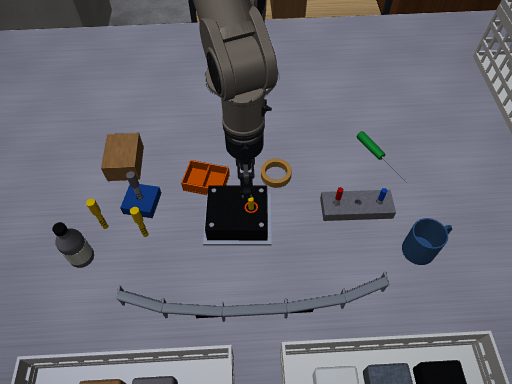

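View pics/c18.png

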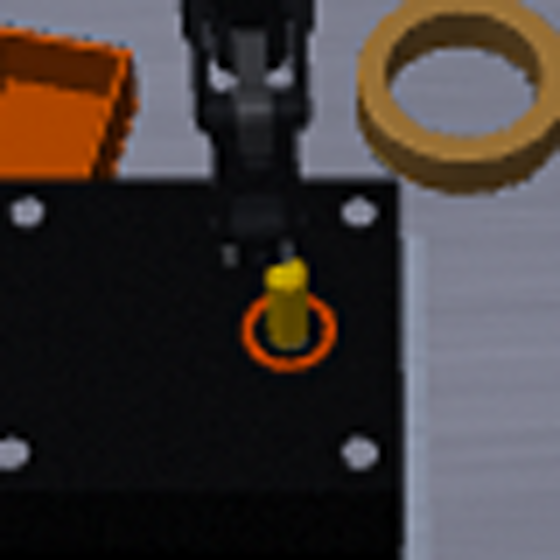

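The pin stands upright at the face: its top is at wrist (249,194.5), predicted (248.4,192.8). The rod is in its stand, red and blue are in the rack, and the bystanders look unmoved. The gripper is open and clear.

```bash
python3 -c "
from station import bot
print(bot.hand_in())"
```

```text
the job is handed in; nothing more can be done
None
```

I felt the socket with the depth rod, put the rod back in its stand, and set the yellow short pin home. The job was handed in after about 38 s, and no verdict is reported.

- **Depth:** the rod stopped 22.1 mm below the jig's face under about 12 N. Its 22 mm ring was level with the mouth, so the socket is 22 mm deep and takes the yellow pin.
- **Pin:** it stopped at the gripper height expected for a full 22 mm seat, pressed by about 7 N.
- **Last checks:** the final pictures show the pin upright with its head starting at the face. The rod is upright in its stand, the red and blue pins are in the rack, and the bystanders and look-alikes look unmoved. The gripper was open and clear of everything.
- **Small disagreements:**
  - The pin sat about 1 mm to one side in the grip, which I corrected before insertion.
  - Afterwards its top appeared about 2 px (roughly 1 mm) from where I predicted, within the camera's calibration error.
  - A thin grey sliver shows just below the head in the wrist view. I took it for the bore or the steel at face level and did not check it further.

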